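# Let the ratchet jar clamp go and stand the jar in the caddy

### The job

The spice jar is held in the ratchet clamp. Press the clamp's thumb knob gently down to lift the pawl off the ratchet wheel and keep it off until the jaw has gone back all the way, then take the jar out and set it down upright in the empty bay of the white caddy beside the salt shaker. Do not pull the jar while it is clamped, do not drop it, and do not push the shaker over.

Things in the scene. Friction and masses are not known exactly. Their poses are not given: they have to be found in the camera images.
- clamp: Grey ratchet jar clamp, fixed: base plate 100 x 310 x 12 mm, long along its own y. Origin: centre of the plate's underside, z up. Jar end +y, lever end -y. A dark fixed flat jaw (top 57 mm above the worktop) backs the jar from +y, a dark sliding jaw with a sprung rubber pad holds it from -y. The robot may push on no part of the clamp with more than 18 N, jolts included.
- wheel_axis (a point): Centre of the steel saw-toothed ratchet wheel, 72 mm in diameter, axis along the clamp's x, between grey cheeks up to 95 mm high. It holds the sliding jaw through a rack. The red lever over it is the pawl: its nose hooks the wheel's top tooth, a spring keeps it there. If the pawl drops back too early, it catches the next tooth (9 mm of jaw travel apart).
- lever_tail (a point): Fixed point: top of the red lever's tail with the lever at rest, 104 mm above the worktop, axes as the clamp's. Straight above it on the tail is a round black thumb knob, 26 mm in diameter, on a screw set differently each time: its flat top is anywhere from 8 to 26 mm above this point, and not measured. Free air above and for 40 mm to both x sides and -y.
- pawl_pivot (a point): Pivot of the red lever, 62 mm from the knob's axis. Pressing the knob straight down lifts the nose: it leaves the tooth after about 6 to 7 mm of knob travel at roughly 6 to 11 N (spring, and friction of the loaded tooth); a hard stop follows at about 9 mm. The knob springs back when let go, so keep it down while the jaw goes back by its own damped spring (about 2 s).
- jaw (a joint): Position of the clamp's sliding jaw, m: 0 clamped on the jar, growing as it goes back along the clamp's -y; 0.030 is all the way back.
- jar_seat (a point): Point of the clamp's base plate on which the jar's foot is centred at the start (12 mm above the worktop).
- jar: Glass spice jar with a yellow-brown cap, 0.09 to 0.17 kg, 96 mm tall; body square with cut corners, 42 mm across its flats (which lie along the clamp's x and y); the cap is the top 20 mm, round, 41 mm across. Origin: centre of its underside, z up. In the clamp it stands on the base plate: its top is 108 mm above the worktop and it is free on all sides from 57 mm up.
- caddy: White plastic caddy, fixed, 184 x 96 x 32 mm, walls and floor 4 mm, long along its own x, with one cross wall making two bays, each about 86 x 88 mm inside. Origin: centre of its underside. The bay to -x is empty, the one to +x holds the salt shaker.
- free_bay (a point): Centre of the floor of the empty bay, 4 mm above the worktop (its rim is 28 mm higher). Axes as the caddy's.
- salt: Salt shaker, clear with grey cap, 44 mm in diameter, 90 mm tall, standing loose in the caddy's other bay, about 90 mm from the centre of the empty one. Origin: centre of its underside.
There are look-alikes about, which are no part of the job. What is shaped like the salt but blue or green is not meant.

How it is judged (in metres and radians):
On the way, in this order (a step that is already met when the one before it is completed fails the run):
1. the jaw is all the way back, with the jar still standing in its place (value of joint jaw above 0.028 m and horizontal distance between jar and jar_seat below 0.012 m and angle between jar's own z axis and vertical below 0.15 rad), for 0.3 s.
2. the jar is lifted clear of the clamp (height (world z) of jar above 0.06 m and contact force between jar and the fingers above 0.5 N), for 0.1 s.
At the end, for the whole second after the job is handed in: The jar stands upright (within 0.1 rad) and at rest on the floor of the caddy's empty bay (within 24 mm along the caddy's x and 28 mm along its y of the bay's centre), the jaw is still back (over 26 mm), and the salt shaker still stands in its own bay (x of jar in the frame of free_bay between -0.024 and 0.024 m and y of jar in the frame of free_bay between -0.028 and 0.028 m and z of jar in the frame of free_bay below 0.006 m and angle between jar's own z axis and vertical below 0.1 rad and linear speed of jar below 0.02 m/s and value of joint jaw above 0.026 m and angle between salt's own z axis and vertical below 0.15 rad and x of salt in the frame of caddy above 0.015 m and height (world z) of salt below 0.012 m); the robot touches nothing.
It fails at once if the robot presses on the clamp with more than 18 N (contact force between clamp and the fingers above 18 N or contact force between clamp and the arm above 18 N).
It fails at once if the jar is pulled out of place while the clamp still holds it (jaw less than 20 mm back) (value of joint jaw below 0.02 m and distance of jar from where it was at the start of the episode above 0.01 m).
It fails at once if the jar is let go more than 20 mm above the caddy's floor (contact force between jar and the fingers below 0.05 N and z of jar in the frame of free_bay above 0.02 m and horizontal distance between jar and free_bay below 0.06 m).
It fails at once if the salt shaker is tipped over (angle between salt's own z axis and vertical above 0.4 rad).
It also fails if it takes over 67 s, if anything falls off the work surface, if the arm or the gripper's body presses on something with over 40 N, if the wrist force passes 120 N, or if a joint passes its speed limit or range.

### The arm

A 7-joint arm with a two-finger parallel gripper is mounted at the origin on a cart in front of the work surface, level with it; the furniture and walls round the work are solid. World frame = base frame: x ahead of the robot, y to its left, z up, the work surface at z = 0. Lengths are in m, angles in degrees, forces in N, time in s.
With the tool pointing down it reaches from about 0.425 to 0.95 m from the base axis. Payload 4.7 kg.
Tool frame: the origin (TCP) lies at the very end of the fingers, on their centre line; the grasp point (between the pads) lies 19 mm behind it; z points along the fingers, y is the direction in which the jaws open and shut (so a half turn about z gives the same grasp; the last joint's range is limited). The gripper opens to 87 mm and grips with 3 to 60 N. Pads are 19 mm wide; open, the fingers measure 117 mm over their backs; the gripper's body (75 mm by 190 mm) begins 51 mm behind the grasp point.
Start: joints at [-65.025, 26.849, -2.785, 87.806, 1.381, 65.374, -4.715], TCP at [0.303, 0.603, 0.223] pointing down, gripper open.
Joint ranges: [-148.3, 148.3], [-19.14, 114.17], [-79.39, 73.82], [5.75, 140.21], [-59.74, 239.74], [12.07, 113.84], [-152.46, 152.46]. Speed limits (degrees/s): [147.25, 147.25, 180, 180, 180, 180, 180].

### API

Orientations are given as [roll, pitch, yaw] about the fixed x, y, z axes, in that order (R = Rz(yaw) Ry(pitch) Rx(roll)).
In Python, from bench import * gives the robot as it stands.
- The arm moves only by the shell command python3 -m handwheel 'ROWS' [FORCE]. ROWS is JSON, a list of rows, each a list of 3 entries, a list of its own where there are three numbers: the turn, a rotation vector about the tool's x, y, z in rad, then the shift along the tool's x, y, z in mm, then the opening, from 0 (shut) to 1 (fully open). In form: [[[ax, ay, az], [x, y, z], grip], ...]. A call has 1 to 20 rows; each row shifts and turns the commanded pose from where the row before left it, along the tool's axes as they then stand; what a row does not reach is not made up. A row lasts 1/8 s, in which the tool goes at most 62.5 mm and 10.7 degrees, less where a joint would pass 70% of its speed; a pose out of reach is approached as far as the arm can. A call with a gripper value outside its range is refused whole. The fingers move at their own pace and stop on an object; FORCE is the grip in N (left out, the last holds). Time passes only in rows, so rows that do not move let the fingers close. It gives the time, the measured TCP pose, the force and the opening at its end, in the units of the state.
- state(): the state, without advancing time (a new reading comes with each control period).
- capture(name): name is "scene" or "top"; returns the picture (480x640x3 uint8, red, green, blue); there is no depth.
- get_calibration(name): a dict with "vfov" (degrees; the focal length in pixels is half the picture's height over the tangent of half this angle, whatever the lens; pixels are square), "cx", "cy" (the principal point, pixels), "R" (3x3) and "t" (3): a world point X has camera coordinates R X + t. Camera axes: x right, y down, z forward; pixel columns grow to the right and rows downward; lengths in m; the calibration is good to about 2 mm. A picture is of the moment at which its call begins. get_calibration takes no time and is no camera call.
- hand_in(): hands the job in, once; it reports no verdict.
The state is a dict: "clock": time; "q": joint angles; "joint_vel": joint speeds; "effort": joint torques, N m; "position": TCP position; "ee_rot": TCP orientation; "ft_force": force on the tool from outside, world axes, zero at the start; "moment": the same for the moment, N m; "finger_gap": finger opening in m.
Only numpy, scipy, OpenCV 4.12 (cv2) and the standard library are available. Lean on these libraries where they do the work, as an engineer would, in place of code of your own. Each camera call takes 0.05 s, during which the arm holds its last target.

## Working session

There is one attempt and no reset: what is moved stays moved. The work goes in short steps, Python scripts to look and compute and a shell command to move; the robot and the scene stay as the last step left them, time stands still between calls to the robot, and variables do not carry over. Pictures are saved under pics/ and viewed, and the job is handed in when it is done.

```bash
mkdir -p pics; ls; python3 - <<'E'
from bench import *
import cv2
s=state();print({k:s[k] for k in s if k not in('joint_vel','effort')})
for n in("scene","top"):
    im=capture(n);cv2.imwrite(f"pics/{n}0.png",im[:,:,::-1]);c=get_calibration(n);print(n,c)
E
```

```text
pics
{'clock': 0.0, 'q': array([-65.0258189 ,  26.89884156,  -2.78329228,  87.8755263 ,
         1.38039524,  65.37597833,  -4.71546901]), 'position': array([0.3022742 , 0.60283873, 0.22146801]), 'ee_rot': array([-1.79883276e+02,  4.46537456e-03,  1.53370724e+02]), 'ft_force': array([-0.26739235,  0.21085233, -0.17285269]), 'moment': array([ 0.02175823, -0.00341774, -0.05087473]), 'finger_gap': 0.08696800627051028}
scene {'vfov': 42.17810973952119, 'cx': 322.84560380929685, 'cy': 232.18523278690768, 'R': array([[ 0.72239941, -0.69120859,  0.01922955],
       [-0.31998936, -0.35882282, -0.87684263],
       [ 0.61298116,  0.62727734, -0.48039279]]), 't': array([-0.37248443,  0.23602404,  0.83525365])}
top {'vfov': 50.60417620135265, 'cx': 321.2595812369781, 'cy': 231.37084995734304, 'R': array([[ 0.01750814, -0.99970143, -0.01704474],
       [-0.98586065, -0.01441934, -0.16694569],
       [ 0.16665007,  0.01972664, -0.98581875]]), 't': array([0.00851345, 0.47467737, 1.09889952])}
```

View pics/scene0.png

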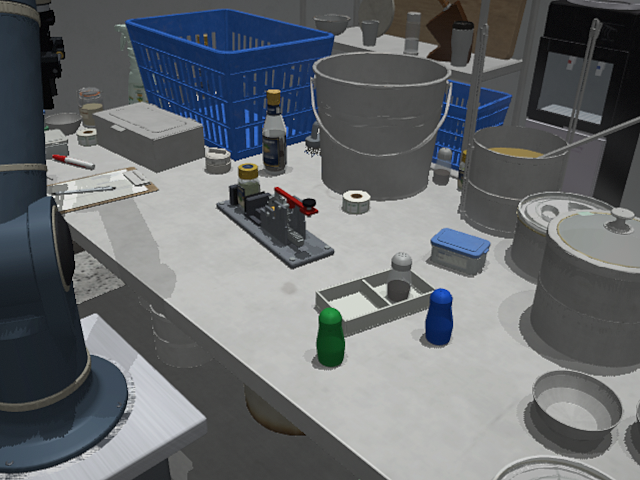

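View pics/top0.png

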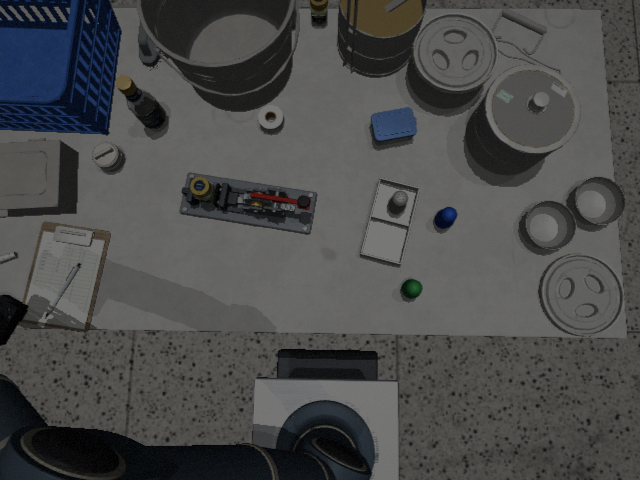

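```bash
python3 - <<'E'
import cv2,numpy as np
t=cv2.imread("pics/top0.png");s=cv2.imread("pics/scene0.png")
g=lambda im:np.clip(im.astype(float)*1.8,0,255).astype(np.uint8)
cv2.imwrite("pics/z1.png",cv2.resize(g(t[160:250,170:330]),None,fx=5,fy=5,interpolation=cv2.INTER_CUBIC))
cv2.imwrite("pics/z2.png",cv2.resize(g(t[170:310,350:470]),None,fx=4,fy=4,interpolation=cv2.INTER_CUBIC))
cv2.imwrite("pics/z3.png",cv2.resize(s[155:275,205:345],None,fx=5,fy=5,interpolation=cv2.INTER_CUBIC))
cv2.imwrite("pics/z4.png",cv2.resize(s[240:370,300:460],None,fx=4,fy=4,interpolation=cv2.INTER_CUBIC))
E
```

```text
(no output)
```

View pics/z1.png

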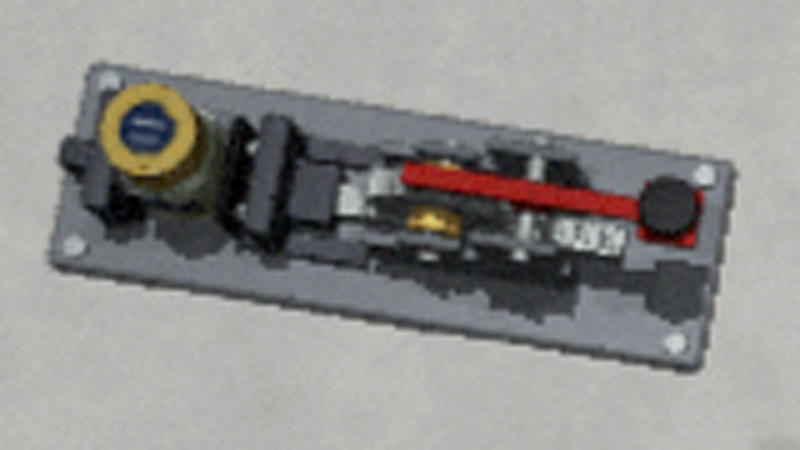

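View pics/z2.png

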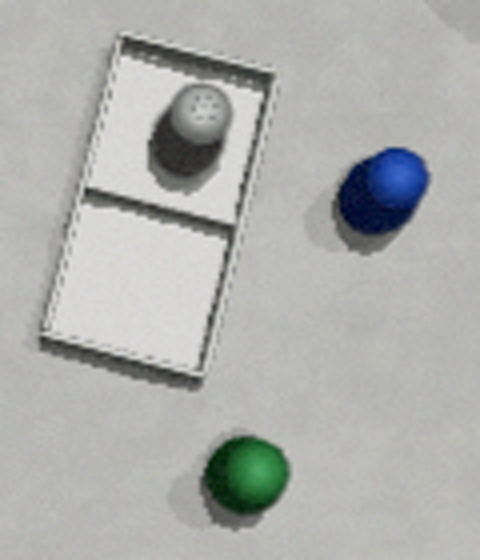

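View pics/z3.png

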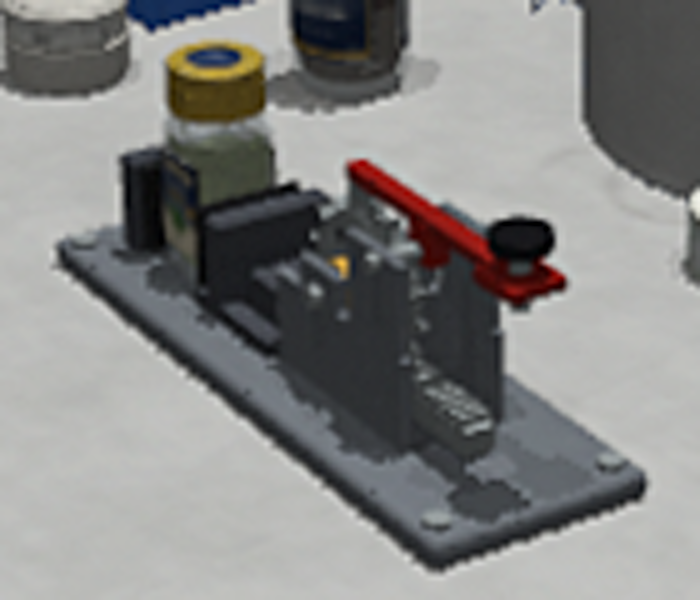

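View pics/z4.png

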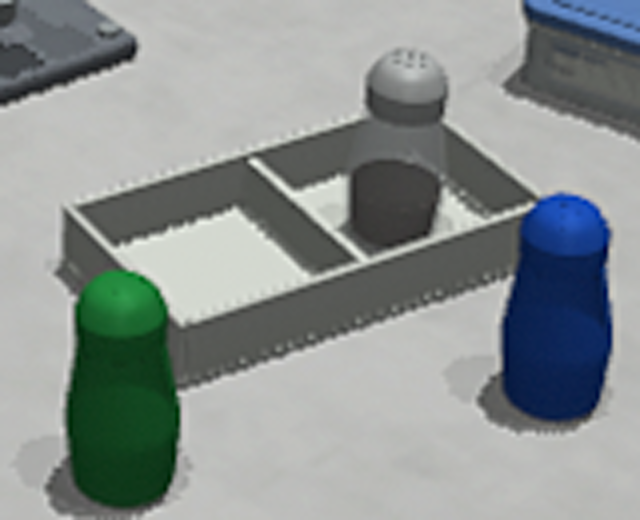

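```bash
cat > h.py <<'E'
import numpy as np,cv2
from bench import *
C={n:get_calibration(n) for n in("scene","top")}
def ray(n,u,v):
    c=C[n];f=240/np.tan(np.radians(c["vfov"]/2))
    R=np.array(c["R"]);d=R.T@np.array([(u-c["cx"])/f,(v-c["cy"])/f,1]);o=-R.T@np.array(c["t"]);return o,d/np.linalg.norm(d)
def plane(n,u,v,z):
    o,d=ray(n,u,v);return o+d*(z-o[2])/d[2]
def proj(n,X):
    c=C[n];f=240/np.tan(np.radians(c["vfov"]/2));p=np.array(c["R"])@X+c["t"];return p[:2]/p[2]*f+[c["cx"],c["cy"]]
def tri(a,b):
    o1,d1=ray("top",*a);o2,d2=ray("scene",*b)
    A=np.c_[d1,-d2];s=np.linalg.lstsq(A,o2-o1,rcond=None)[0];p,q=o1+s[0]*d1,o2+s[1]*d2
    return (p+q)/2,np.linalg.norm(p-q)
E
python3 - <<'E'
from h import *
np.set_printoptions(precision=4,suppress=True)
Z1=lambda x,y:((x+.5)/5-.5+170,(y+.5)/5-.5+160)
Z2=lambda x,y:((x+.5)/4-.5+350,(y+.5)/4-.5+170)
Z3=lambda x,y:((x+.5)/5-.5+205,(y+.5)/5-.5+155)
Z4=lambda x,y:((x+.5)/4-.5+300,(y+.5)/4-.5+240)
P=np.array([plane("top",*Z1(*p),.012) for p in[(90,62),(735,158),(697,372),(50,268)]]);print("plate",P,P.mean(0))
for i in range(4):print(np.linalg.norm(P[i]-P[(i+1)%4]),end=' ')
d=(P[0]+P[3]-P[1]-P[2]);print("clamp +y dir deg",np.degrees(np.arctan2(d[1],d[0])))
P=np.array([plane("scene",*Z3(*p),.012) for p in[(640,478),(435,560),(60,245)]]);print("plate scene",P)
print("knob",tri(Z1(668,205),Z3(521,238)))
print("cap",tri(Z1(148,127),Z3(216,58)), plane("top",*Z1(148,127),.108),plane("scene",*Z3(216,58),.108))
P=np.array([plane("top",*Z2(*p),.032) for p in[(120,36),(276,72),(200,382),(40,342)]]);print("caddy",P,P.mean(0))
for i in range(4):print(np.linalg.norm(P[i]-P[(i+1)%4]),end=' ')
d=(P[0]+P[1]-P[3]-P[2]);print("caddy x dir deg",np.degrees(np.arctan2(d[1],d[0])))
P=np.array([plane("scene",*Z4(*p),.032) for p in[(66,206),(185,322),(540,202)]]);print("caddy scene",P)
print("salt top",plane("top",*Z2(204,106),.088),plane("scene",*Z4(407,60),.088))
E
```

```text
plate [[0.6165 0.3342 0.012 ]
 [0.574  0.0292 0.012 ]
 [0.4727 0.0448 0.012 ]
 [0.5172 0.3468 0.012 ]] [0.5451 0.1887 0.012 ]
0.3079045248190025 0.1025156266188654 0.30525632555419246 0.10005374204788177 clamp +y dir deg 81.83876291336945
plate scene [[0.5668 0.0267 0.012 ]
 [0.4692 0.0345 0.012 ]
 [0.5189 0.3399 0.012 ]]
knob (array([0.5273, 0.0535, 0.1171]), np.float64(0.0013111449933397416))
cap (array([0.5609, 0.2786, 0.1079]), np.float64(0.0015150694002945269)) [0.5602 0.2789 0.108 ] [0.5614 0.2779 0.108 ]
caddy [[ 0.6005 -0.1155  0.032 ]
 [ 0.5805 -0.2044  0.032 ]
 [ 0.4021 -0.1597  0.032 ]
 [ 0.4232 -0.0705  0.032 ]] [ 0.5016 -0.1375  0.032 ]
0.0911509853609199 0.18386986378514888 0.0915778224177391 0.18300144659513184 caddy x dir deg -14.15777415879065
caddy scene [[ 0.4276 -0.0749  0.032 ]
 [ 0.4072 -0.1642  0.032 ]
 [ 0.5772 -0.2061  0.032 ]]
salt top [ 0.5463 -0.1555  0.088 ] [ 0.5494 -0.1512  0.088 ]
```

The two pictures agree: the knob top is at about (0.527, 0.054, 0.117), the cap centre at (0.561, 0.279) and the clamp yaw is about -8.2°. The caddy's x axis points at -14.2°, which puts the free bay near (0.459, -0.128). First I'll turn the tool to clamp yaw and close the fingers.

```bash
cat > d.py <<'E'
import sys
from h import *
from scipy.spatial.transform import Rotation as Ro
s=state();a=[float(x) for x in sys.argv[1:]]
R=Ro.from_euler('xyz',s['ee_rot'],degrees=True)
T=Ro.from_euler('xyz',[180,0,a[3]],degrees=True)
np.set_printoptions(precision=4,suppress=True)
print("clock",s['clock'],"pos",s['position'],"rot",s['ee_rot'],"F",s['ft_force'],"gap",s['finger_gap'])
print("shift mm",R.inv().apply((np.array(a[:3])-s['position'])*1000),"turn",(R.inv()*T).as_rotvec())
E
python3 -m handwheel '[[[0,0,0.156],[0,0,0],0],[[0,0,0.156],[0,0,0],0],[[0,0,0.156],[0,0,0],0],[[0,0,0.156],[0,0,0],0],[[0,0,0.156],[0,0,0],0],[[0,0,0.156],[0,0,0],0],[[0,0,0.156],[0,0,0],0],[[0,0,0.156],[0,0,0],0]]' 10
python3 d.py 0.5273 0.0535 0.160 81.84
```

```text
clock: 1.1
position: [0.3023, 0.6031, 0.2219]
ee_rot: [-180.0, 0.1, 81.6]
ft_force: [0.1, -0.4, -0.4]
finger_gap: 0.0151
clock 1.1 pos [0.3023 0.6031 0.2219] rot [-179.9796    0.0625   81.5684] F [ 0.147  -0.4365 -0.3603] gap 0.01510497326178891
shift mm [-510.6112  303.145    62.3821] turn [-0.0004  0.0011 -0.0047]
```

```bash
python3 -m handwheel '[[[0,0,0],[-20,12,0],0],[[0,0,0],[-38,22,0],0],[[0,0,0],[-38,22,0],0],[[0,0,0],[-38,22,0],0],[[0,0,0],[-38,22,0],0],[[0,0,0],[-38,22,0],0],[[0,0,0],[-38,22,0],0],[[0,0,0],[-38,22,0],0],[[0,0,0],[-38,22,0],0],[[0,0,0],[-38,22,0],0],[[0,0,0],[-38,22,0],0],[[0,0,0],[-38,24,0],0],[[0,0,0],[-38,24,10],0],[[0,0,0],[-38,24,20],0],[[0,0,0],[0,0,20],0],[[0,0,0],[0,0,10],0],[[0,0,0],[0,0,0],0]]'
python3 d.py 0.5273 0.0535 0.130 81.84
```

```text
clock: 3.22
position: [0.53, 0.0523, 0.1619]
ee_rot: [-179.9, 0.0, 81.9]
ft_force: [0.1, 0.1, 1.0]
finger_gap: 0.0004
clock 3.225 pos [0.53   0.0523 0.1619] rot [-179.8977    0.0219   81.9388] F [0.0983 0.1117 1.004 ] gap 0.0004108448660589271
shift mm [ 0.8484 -2.827  31.8686] turn [-0.0018  0.0004  0.0017]
```

```bash
python3 -m handwheel '[[[0,0,0],[1,-3,10],0],[[0,0,0],[0,0,10],0],[[0,0,0],[0,0,0],0]]'
python3 - <<'E'
from h import *
for n,(a,b,c,d) in {"scene":(155,275,205,345),"top":(130,250,170,330)}.items():
    im=capture(n)[:,:,::-1];cv2.imwrite(f"pics/k_{n}.png",cv2.resize(im[a:b,c:d],None,fx=5,fy=5,interpolation=cv2.INTER_CUBIC))
s=state();print(s['position'],s['ft_force'])
E
```

```text
clock: 3.6
position: [0.5272, 0.0533, 0.1417]
ee_rot: [-179.9, 0.0, 81.9]
ft_force: [0.1, 0.0, 0.4]
finger_gap: 0.0005
[0.52798207 0.05304574 0.14254627] [ 0.46915186 -0.24350844  0.3216731 ]
```

View pics/k_scene.png

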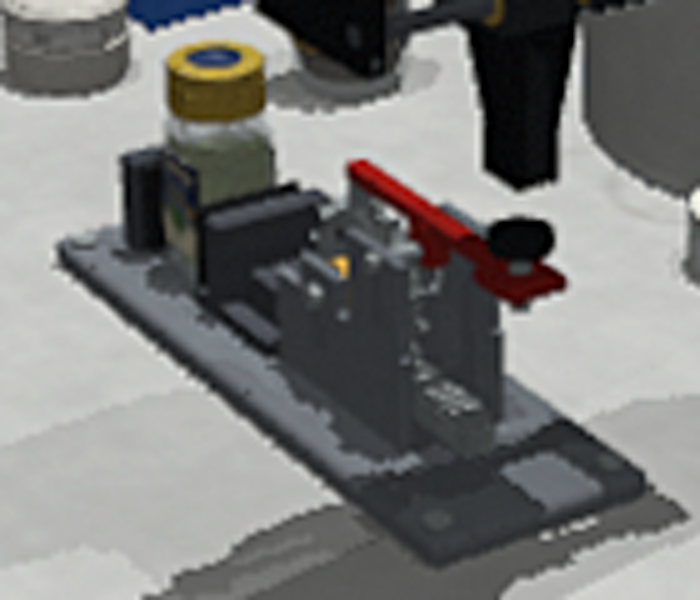

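View pics/k_top.png

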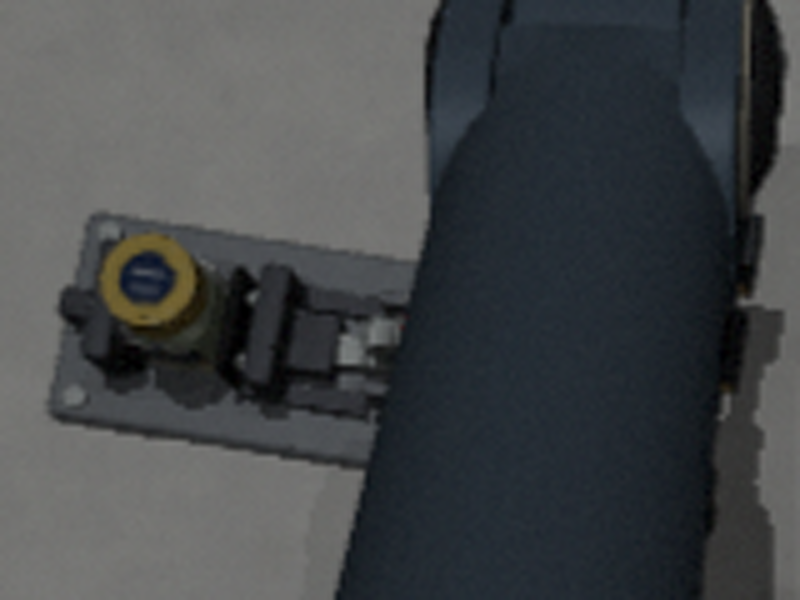

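In the scene view the closed fingertips (crop px 520,180) sit straight above the knob (521,238), about 25 mm up. The top view is blocked by the arm, with the jar still in place. Next I'll go down slowly.

```bash
python3 -m handwheel '[[[0,0,0],[0,0,4],0],[[0,0,0],[0,0,4],0],[[0,0,0],[0,0,4],0],[[0,0,0],[0,0,2],0],[[0,0,0],[0,0,0],0]]'
python3 -m handwheel '[[[0,0,0],[0,0,1.5],0],[[0,0,0],[0,0,1.5],0],[[0,0,0],[0,0,0],0]]'
python3 -m handwheel '[[[0,0,0],[0,0,1],0],[[0,0,0],[0,0,1],0],[[0,0,0],[0,0,0],0]]'
```

```text
clock: 4.32
position: [0.5278, 0.053, 0.1283]
ee_rot: [-180.0, 0.0, 81.9]
ft_force: [-0.4, -0.2, -0.2]
finger_gap: 0.0001
clock: 4.7
position: [0.5278, 0.053, 0.1254]
ee_rot: [-180.0, -0.0, 81.9]
ft_force: [1.0, 0.3, -0.4]
finger_gap: 0.0005
clock: 5.08
position: [0.5279, 0.053, 0.1235]
ee_rot: [-180.0, -0.0, 81.9]
ft_force: [0.5, 0.8, -0.8]
finger_gap: 0.0005
```

```bash
python3 -c "
from bench import *
for i in range(3):print(state()['position'],state()['ft_force'])"
```

```text
[0.5278698  0.05304873 0.12346962] [ 0.47275436  0.82789811 -0.82213269]
[0.5278698  0.05304873 0.12346962] [ 0.47275436  0.82789811 -0.82213269]
[0.5278698  0.05304873 0.12346962] [ 0.47275436  0.82789811 -0.82213269]
```

```bash
for i in 1; do python3 -m handwheel '[[[0,0,0],[0,0,1],0],[[0,0,0],[0,0,1],0],[[0,0,0],[0,0,0],0]]'; done
python3 -m handwheel '[[[0,0,0],[0,0,1],0],[[0,0,0],[0,0,1],0],[[0,0,0],[0,0,0],0]]'
python3 -m handwheel '[[[0,0,0],[0,0,1],0],[[0,0,0],[0,0,0],0]]'
```

```text
clock: 5.45
position: [0.5279, 0.053, 0.1216]
ee_rot: [180.0, -0.0, 81.9]
ft_force: [-0.4, 0.3, 1.0]
finger_gap: 0.0006
clock: 5.82
position: [0.528, 0.0525, 0.1205]
ee_rot: [-180.0, -0.0, 81.8]
ft_force: [-2.1, -1.0, 8.2]
finger_gap: 0.0009
clock: 6.08
position: [0.528, 0.0521, 0.1196]
ee_rot: [180.0, 0.0, 81.8]
ft_force: [-3.3, -1.8, 8.8]
finger_gap: 0.0004
```

```bash
python3 -m handwheel '[[[0,0,0],[0,0,1],0],[[0,0,0],[0,0,0],0]]'
python3 -m handwheel '[[[0,0,0],[0,0,1],0],[[0,0,0],[0,0,0],0]]'
```

```text
clock: 6.32
position: [0.5279, 0.0516, 0.1186]
ee_rot: [-180.0, 0.0, 81.8]
ft_force: [-3.1, -3.6, 10.4]
finger_gap: 0.0002
clock: 6.58
position: [0.5278, 0.0511, 0.1176]
ee_rot: [-180.0, 0.1, 81.8]
ft_force: [-3.7, -3.6, 10.1]
finger_gap: 0.0003
```

The knob top arcs toward the clamp's -y as it goes down, which drags the fingertips with it. I'll follow that motion so the side force eases.

```bash
python3 -m handwheel '[[[0,0,0],[-1,0,0.5],0],[[0,0,0],[-0.5,0,0.5],0],[[0,0,0],[0,0,0],0]]'
python3 -m handwheel '[[[0,0,0],[-0.5,0,1],0],[[0,0,0],[0,0,0],0]]'
```

```text
clock: 6.95
position: [0.5277, 0.0505, 0.1166]
ee_rot: [180.0, 0.0, 81.8]
ft_force: [-2.9, -1.9, 10.1]
finger_gap: 0.0003
clock: 7.2
position: [0.5276, 0.0498, 0.1151]
ee_rot: [180.0, 0.0, 81.8]
ft_force: [-1.3, -2.5, 5.0]
finger_gap: 0.0003
```

```bash
python3 -m handwheel '[[[0,0,0],[-0.5,0,0.7],0],[[0,0,0],[0,0,0],0]]'
python3 -m handwheel '[[[0,0,0],[0,0,0.3],0],[[0,0,0],[0,0,0],0],[[0,0,0],[0,0,0],0],[[0,0,0],[0,0,0],0]]'
python3 - <<'E'
from h import *
for n,(a,b,c,d) in {"scene":(155,275,205,345)}.items():
    im=capture(n)[:,:,::-1];cv2.imwrite(f"pics/k2_{n}.png",cv2.resize(im[a:b,c:d],None,fx=5,fy=5,interpolation=cv2.INTER_CUBIC))
s=state();print(s['position'],s['ft_force'])
E
```

```text
clock: 7.45
position: [0.5276, 0.0494, 0.1143]
ee_rot: [180.0, 0.0, 81.8]
ft_force: [-2.2, -3.5, 5.5]
finger_gap: 0.0007
clock: 7.95
position: [0.5275, 0.0493, 0.114]
ee_rot: [180.0, 0.1, 81.8]
ft_force: [-0.5, -2.6, 4.7]
finger_gap: 0.0006
[0.52753732 0.04928915 0.11396071] [-1.81113224 -2.68133219  5.21830421]
```

View pics/k2_scene.png

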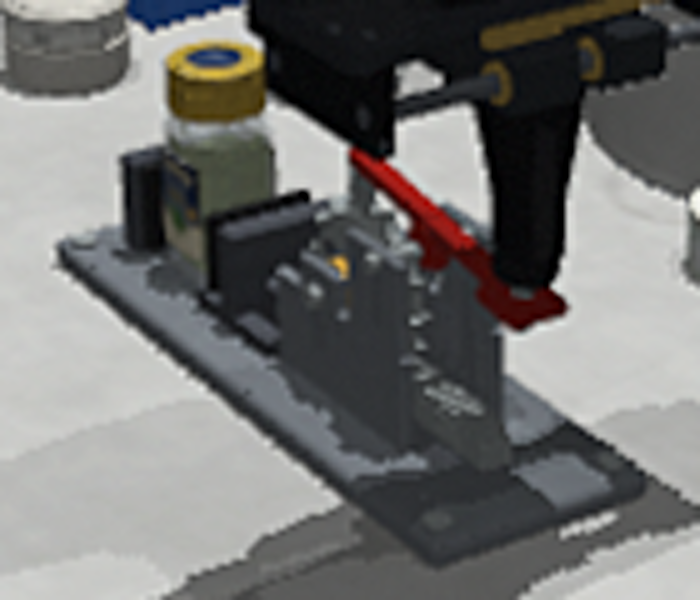

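The pawl is off: the jaw's left edge in the crop went from x≈203 to 215, and the rack slid out. I'll keep holding while the jaw goes back.

```bash
python3 -m handwheel '[[[0,0,0],[0,0,0],0],[[0,0,0],[0,0,0],0],[[0,0,0],[0,0,0],0],[[0,0,0],[0,0,0],0],[[0,0,0],[0,0,0],0],[[0,0,0],[0,0,0],0],[[0,0,0],[0,0,0],0],[[0,0,0],[0,0,0],0],[[0,0,0],[0,0,0],0],[[0,0,0],[0,0,0],0],[[0,0,0],[0,0,0],0],[[0,0,0],[0,0,0],0],[[0,0,0],[0,0,0],0],[[0,0,0],[0,0,0],0],[[0,0,0],[0,0,0],0],[[0,0,0],[0,0,0],0],[[0,0,0],[0,0,0],0],[[0,0,0],[0,0,0],0],[[0,0,0],[0,0,0],0],[[0,0,0],[0,0,0],0]]'
python3 - <<'E'
from h import *
im=capture("scene")[155:275,205:345,::-1];cv2.imwrite(f"pics/k3_scene.png",cv2.resize(im,None,fx=5,fy=5,interpolation=cv2.INTER_CUBIC))
E
python3 -m handwheel '[[[0,0,0],[0,0,0],0],[[0,0,0],[0,0,0],0],[[0,0,0],[0,0,0],0],[[0,0,0],[0,0,0],0],[[0,0,0],[0,0,0],0],[[0,0,0],[0,0,0],0],[[0,0,0],[0,0,0],0],[[0,0,0],[0,0,0],0]]'
python3 - <<'E'
from h import *
im=capture("scene")[155:275,205:345,::-1];cv2.imwrite(f"pics/k4_scene.png",cv2.resize(im,None,fx=5,fy=5,interpolation=cv2.INTER_CUBIC))
a=cv2.imread("pics/k3_scene.png").astype(int);b=cv2.imread("pics/k4_scene.png").astype(int);print(np.abs(a-b).max(2)[:,:480].max())
E
```

```text
clock: 10.5
position: [0.5275, 0.0493, 0.114]
ee_rot: [180.0, 0.1, 81.8]
ft_force: [-1.7, -1.9, 6.5]
finger_gap: 0.0006
clock: 11.55
position: [0.5275, 0.0493, 0.114]
ee_rot: [180.0, 0.1, 81.8]
ft_force: [-2.6, -2.5, 5.9]
finger_gap: 0.0006
11
```

View pics/k4_scene.png

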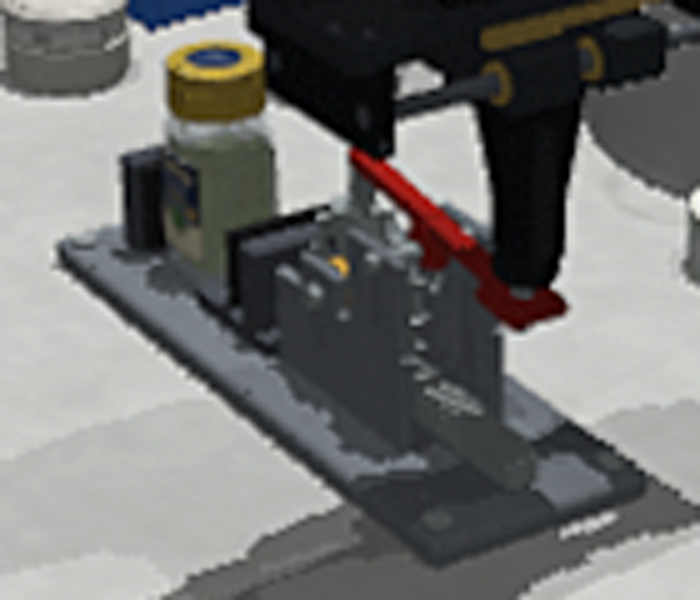

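```bash
python3 - <<'E'
from h import *
from h import plane
p=plane("scene",(203.5)/5+204.5,(212)/5+154.5,.057)
yv=np.array([np.cos(np.radians(81.84)),np.sin(np.radians(81.84)),0])
for d in(0,.009,.018,.02,.027,.03):
    q=proj("scene",p-yv*d);print(d,(q-[204.5,154.5])*5)
E
```

```text
0 [203.5 212. ]
0.009 [214.26913801 219.86857006]
0.018 [225.14577439 227.81568479]
0.02 [227.57756533 229.59249528]
0.027 [236.13152679 235.84252616]
0.03 [239.81797655 238.53606468]
```

```bash
python3 - <<'E'
import cv2,numpy as np
a=cv2.imread("pics/scene0.png")[180:260,225:320]
b=cv2.imread("pics/k4_scene.png");b=cv2.resize(b,(140,120),interpolation=cv2.INTER_AREA)[25:105,20:115]
f=lambda i:cv2.resize(np.clip(i*1.8,0,255).astype(np.uint8),None,fx=8,fy=7,interpolation=cv2.INTER_NEAREST)[:290]
cv2.imwrite("pics/cmp.png",np.vstack([f(a),f(b)]))
E
```

```text
(no output)
```

View pics/cmp.png

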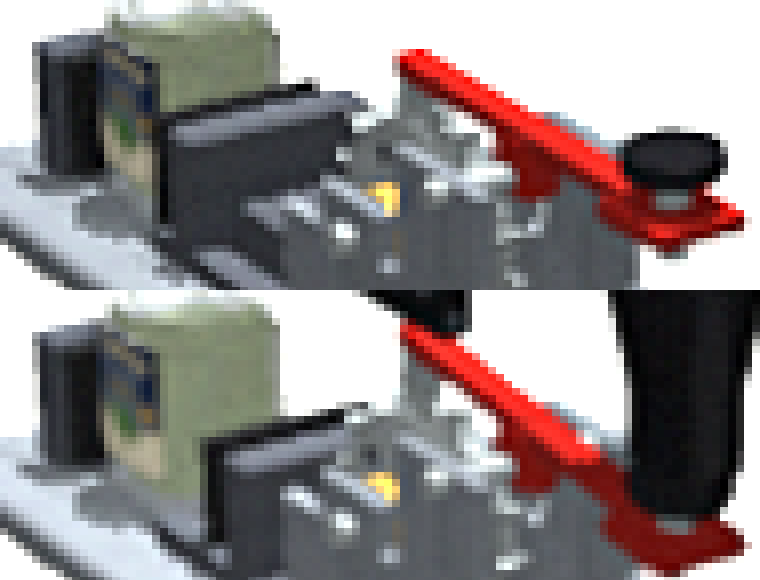

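```bash
python3 -m handwheel '[[[0,0,0],[0.5,0,-2],0],[[0,0,0],[0.5,0,-3],0],[[0,0,0],[0.5,0,-4],0],[[0,0,0],[0,0,-10],0],[[0,0,0],[0,0,-20],0],[[0,0,0],[0,0,-20],0],[[0,0,0],[0,0,-15],0]]'
python3 - <<'E'
from h import *
np.set_printoptions(precision=3,suppress=True)
print(tri((123,83),(273,93)), plane("top",155,124,.0),plane("scene",274,170,0))
im=capture("scene")[155:275,205:345,::-1];cv2.imwrite(f"pics/k5_scene.png",cv2.resize(im,None,fx=5,fy=5,interpolation=cv2.INTER_CUBIC))
E
python3 d.py 0.5608 0.2784 0.180 81.84
```

```text
clock: 12.48
position: [0.5281, 0.0522, 0.1888]
ee_rot: [179.9, -0.0, 81.9]
ft_force: [0.2, -0.2, 0.1]
finger_gap: 0.0002
(array([0.751, 0.424, 0.196]), np.float64(0.0025269700562835333)) [0.739 0.425 0.   ] [0.751 0.423 0.   ]
clock 12.525 pos [0.5292 0.0522 0.1905] rot [179.7786  -0.1119  81.8611] F [1.0157 0.1182 1.3239] gap 0.0004250671079364249
shift mm [228.3764  -0.7771  10.9208] turn [ 0.0039 -0.002   0.0004]
```

View pics/k5_scene.png

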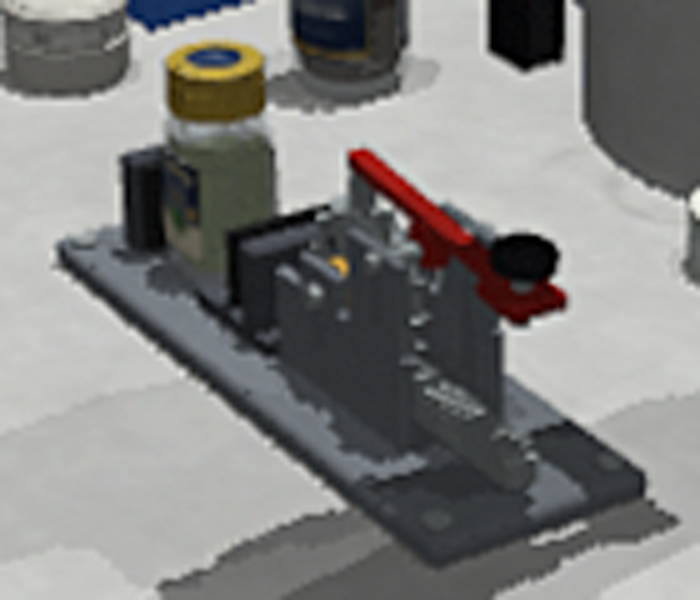

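The jaw has stayed back with the knob released, and the jar is standing. The bottle at (0.75, 0.42) is well out of the way. Now I'll go over the jar with the gripper open.

```bash
python3 -m handwheel '[[[0,0,0],[18,0,0],1],[[0,0,0],[40,0,0],1],[[0,0,0],[40,0,0],1],[[0,0,0],[40,0,0],1],[[0,0,0],[40,0,0],1],[[0,0,0],[35,0,0],1],[[0,0,0],[15,0,0],1],[[0,0,0],[0,0,0],1],[[0,0,0],[0,0,0],1]]'
python3 d.py 0.5608 0.2784 0.062 81.84
python3 - <<'E'
from h import *
im=capture("scene")[105:245,165:305,::-1];cv2.imwrite(f"pics/j1.png",cv2.resize(im,None,fx=4,fy=4,interpolation=cv2.INTER_CUBIC))
E
```

```text
clock: 13.65
position: [0.56, 0.2758, 0.1873]
ee_rot: [-180.0, 0.1, 81.7]
ft_force: [0.1, 0.3, -0.1]
finger_gap: 0.0817
clock 13.65 pos [0.56   0.2758 0.1873] rot [-179.9794    0.0732   81.7348] F [ 0.1408  0.2583 -0.0723] gap 0.08169080824462825
shift mm [  2.8657   0.4103 125.2981] turn [-0.0004  0.0013 -0.0018]
```

View pics/j1.png

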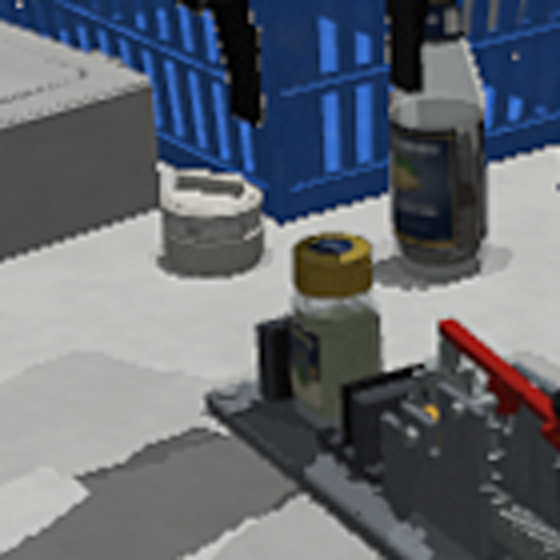

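```bash
python3 -m handwheel '[[[0,0,0],[3,0.5,20],1],[[0,0,0],[0,0,25],1],[[0,0,0],[0,0,20],1],[[0,0,0],[0,0,20],1],[[0,0,0],[0,0,15],1],[[0,0,0],[0,0,15],1],[[0,0,0],[0,0,10],1],[[0,0,0],[0,0,0],1]]'
python3 d.py 0.5608 0.2784 0.062 81.84
python3 - <<'E'
from h import *
im=capture("scene")[105:245,165:305,::-1];cv2.imwrite(f"pics/j2.png",cv2.resize(im,None,fx=4,fy=4,interpolation=cv2.INTER_CUBIC))
E
```

```text
clock: 14.7
position: [0.5606, 0.2804, 0.0618]
ee_rot: [-179.9, 0.0, 81.9]
ft_force: [0.5, 0.0, 0.5]
finger_gap: 0.087
clock 14.7 pos [0.5606 0.2804 0.0618] rot [-179.9441    0.042    81.8668] F [0.5074 0.0422 0.5338] gap 0.08704918718867254
shift mm [-1.9913  0.5089 -0.1925] turn [-0.001   0.0007  0.0005]
```

View pics/j2.png

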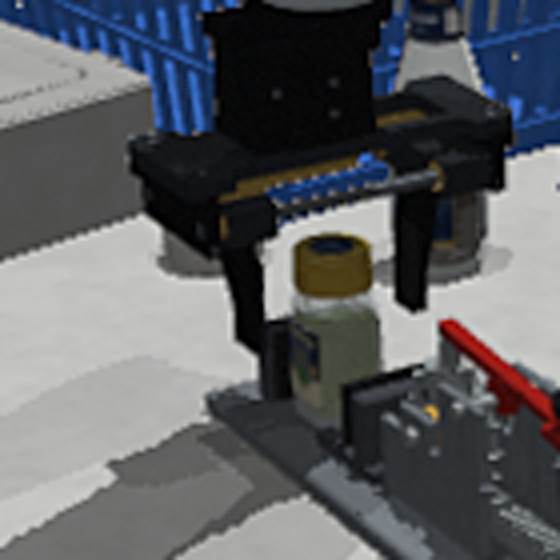

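The fingers straddle the jar, with the left tip at crop px (245,350) and the right at (412,305). I'll close on it.

```bash
python3 -m handwheel '[[[0,0,0],[-1,0,0],0.55],[[0,0,0],[-1,0,0],0.55],[[0,0,0],[0,0,0],0.55],[[0,0,0],[0,0,0],0.4],[[0,0,0],[0,0,0],0.3],[[0,0,0],[0,0,0],0.2],[[0,0,0],[0,0,0],0.2],[[0,0,0],[0,0,0],0.2]]' 20
python3 d.py 0.5608 0.2784 0.062 81.84
```

```text
clock: 15.75
position: [0.5606, 0.2787, 0.0625]
ee_rot: [-180.0, -0.0, 81.9]
ft_force: [-0.4, -0.5, 0.3]
finger_gap: 0.0409
clock 15.75 pos [0.5606 0.2787 0.0625] rot [-179.9964   -0.0066   81.8683] F [-0.3845 -0.488   0.2915] gap 0.04085285827735562
shift mm [-0.2833  0.2106  0.5497] turn [-0.0001 -0.0001  0.0005]
```

```bash
python3 -m handwheel '[[[0,0,0],[0,0,-3],0.2],[[0,0,0],[0,0,-5],0.2],[[0,0,0],[0,0,-8],0.2],[[0,0,0],[0,0,-10],0.2],[[0,0,0],[0,0,0],0.2]]'
python3 - <<'E'
from h import *
im=capture("scene")[105:245,165:305,::-1];cv2.imwrite(f"pics/j3.png",cv2.resize(im,None,fx=4,fy=4,interpolation=cv2.INTER_CUBIC))
E
```

```text
clock: 16.38
position: [0.5613, 0.2785, 0.0897]
ee_rot: [179.9, -0.1, 81.9]
ft_force: [-0.3, -0.8, -0.8]
finger_gap: 0.0409
```

View pics/j3.png

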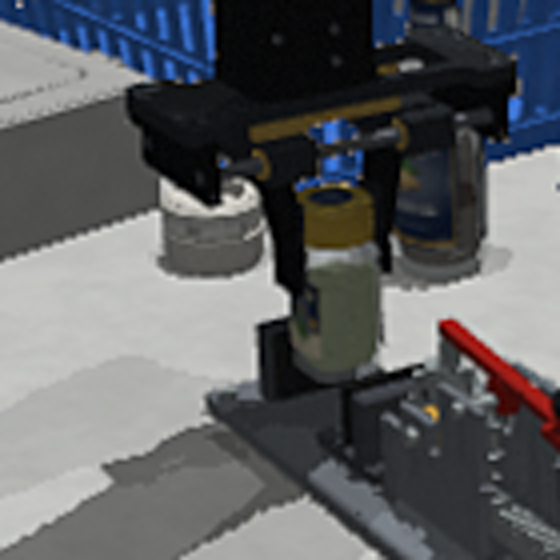

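The jar is off the plate and leaning slightly. I'll lift it clear and check the lean.

```bash
python3 -m handwheel '[[[0,0,0],[0,0,-10],0.2],[[0,0,0],[0,0,-15],0.2],[[0,0,0],[0,0,-20],0.2],[[0,0,0],[0,0,-20],0.2],[[0,0,0],[0,0,-15],0.2],[[0,0,0],[0,0,-5],0.2],[[0,0,0],[0,0,0],0.2],[[0,0,0],[0,0,0],0.2]]'
python3 - <<'E'
from h import *
im=capture("scene")[65:205,185:325,::-1];cv2.imwrite(f"pics/j4.png",cv2.resize(im,None,fx=4,fy=4,interpolation=cv2.INTER_CUBIC))
s=state();p=s['position'];print(p)
for z in(0.05,-.05):print((proj("scene",p+[0,0,z])-[185,65])*4)
E
```

```text
clock: 17.42
position: [0.5601, 0.2784, 0.1727]
ee_rot: [-179.9, 0.1, 81.9]
ft_force: [-0.3, -0.1, -1.1]
finger_gap: 0.0411
[0.56014475 0.27841427 0.17268133]
[239.79585996 192.61352774]
[247.66219812 378.9249136 ]
```

View pics/j4.png

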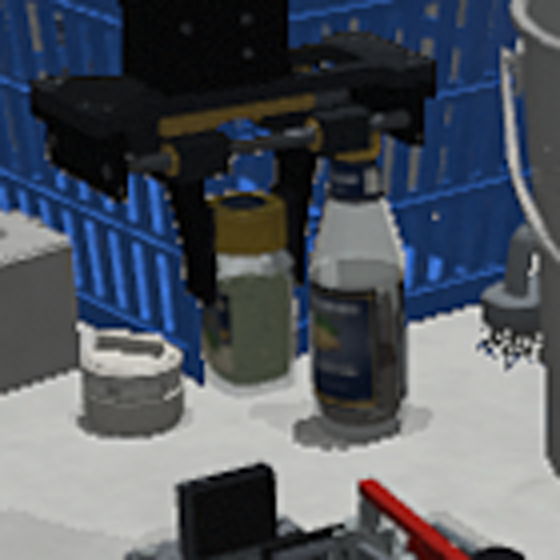

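```bash
python3 -m handwheel '[[[0,0,-0.10],[0,0,-10],0.2],[[0,0,-0.16],[0,0,-15],0.2],[[0,0,-0.16],[0,0,-15],0.2],[[0,0,-0.16],[0,0,-5],0.2],[[0,0,-0.16],[0,0,0],0.2],[[0,0,-0.16],[0,0,0],0.2],[[0,0,-0.16],[0,0,0],0.2],[[0,0,-0.16],[0,0,0],0.2],[[0,0,-0.16],[0,0,0],0.2],[[0,0,-0.085],[0,0,0],0.2],[[0,0,0],[0,0,0],0.2]]'
python3 d.py 0.459 -0.128 0.200 165.84
python3 -c "
from bench import *
print(state()['q'])"
```

```text
clock: 18.85
position: [0.5605, 0.2783, 0.2179]
ee_rot: [-180.0, -0.1, 165.7]
ft_force: [-0.1, 0.5, -1.3]
finger_gap: 0.041
clock 18.85 pos [0.5605 0.2783 0.2179] rot [-179.9606   -0.0554  165.7229] F [-0.0606  0.5492 -1.278 ] gap 0.0410163614808742
shift mm [  -1.8622 -418.7802   18.137 ] turn [-0.0007 -0.001  -0.002 ]
[-34.49875173  22.40383969   5.69493524  95.56195253  -2.4607363
  62.22314038  47.64160583]
```

```bash
python3 -m handwheel '[[[0,0,0],[0,-15,0],0.2],[[0,0,0],[0,-30,0],0.2],[[0,0,0],[0,-37,0],0.2],[[0,0,0],[0,-37,0],0.2],[[0,0,0],[0,-37,0],0.2],[[0,0,0],[0,-37,0],0.2],[[0,0,0],[0,-37,0],0.2],[[0,0,0],[0,-37,0],0.2],[[0,0,0],[0,-37,0],0.2],[[0,0,0],[0,-37,0],0.2],[[0,0,0],[0,-37,0],0.2],[[0,0,0],[-2,-25,0],0.2],[[0,0,0],[0,-15,0],0.2],[[0,0,0],[0,0,10],0.2],[[0,0,0],[0,0,15],0.2],[[0,0,0],[0,0,20],0.2],[[0,0,0],[0,0,20],0.2],[[0,0,0],[0,0,15],0.2],[[0,0,0],[0,0,5],0.2],[[0,0,0],[0,0,0],0.2]]'
python3 d.py 0.459 -0.128 0.0545 165.84
python3 - <<'E'
from h import *
im=capture("scene")[200:390,300:460,::-1];cv2.imwrite(f"pics/p1.png",cv2.resize(im,None,fx=3,fy=3,interpolation=cv2.INTER_CUBIC))
im=capture("top")[150:310,340:500,::-1];cv2.imwrite(f"pics/p1t.png",cv2.resize(im,None,fx=3,fy=3,interpolation=cv2.INTER_CUBIC))
E
```

```text
clock: 21.35
position: [0.4601, -0.1268, 0.1333]
ee_rot: [180.0, -0.0, 165.8]
ft_force: [-0.4, -0.5, -0.6]
finger_gap: 0.0405
clock 21.35 pos [ 0.4601 -0.1268  0.1333] rot [179.9993  -0.0269 165.8276] F [-0.3849 -0.4826 -0.6037] gap 0.04045684300048508
shift mm [ 0.7838 -1.4112 78.7506] turn [ 0.     -0.0005 -0.0002]
```

View pics/p1.png

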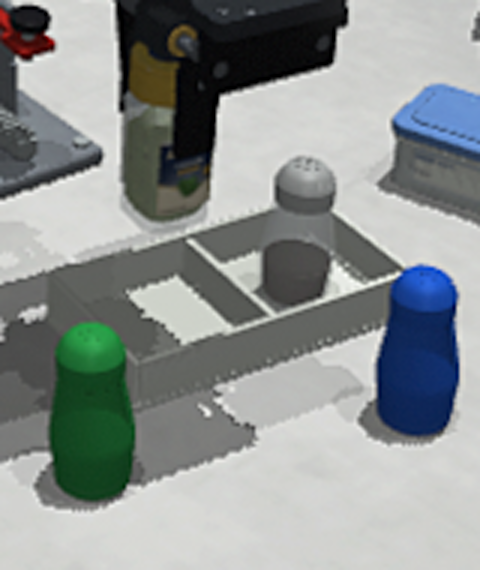

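View pics/p1t.png

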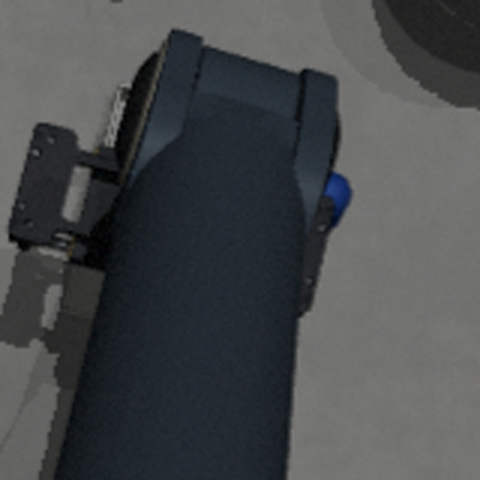

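```bash
python3 - <<'E'
from h import *
p=state()['position']
for z in(0.0455,0.02,0,-.0505):print(z,(proj("scene",p+[0,0,z])-[300,200])*3)
im=cv2.imread("pics/p1.png")[0:260,80:260];cv2.imwrite("pics/p1z.png",cv2.resize(np.clip(im*1.5,0,255).astype(np.uint8),None,fx=2.3,fy=2.3))
for nm,d in(("+cx",np.array([np.cos(np.radians(-14.16)),np.sin(np.radians(-14.16)),0])),("+cy",np.array([np.cos(np.radians(75.84)),np.sin(np.radians(75.84)),0]))):
  print(nm,(proj("scene",p+[0,0,-.0505]+.01*d)-proj("scene",p+[0,0,-.0505]))*3)
E
```

```text
0.0455 [169.75830901  51.14087017]
0.02 [167.5220898  95.0271976]
0 [165.80757289 128.67499475]
-0.0505 [161.62536712 210.7517657 ]
+cx [15.78971162 -4.64728883]
+cy [-9.86650129 -8.77611355]
```

View pics/p1z.png

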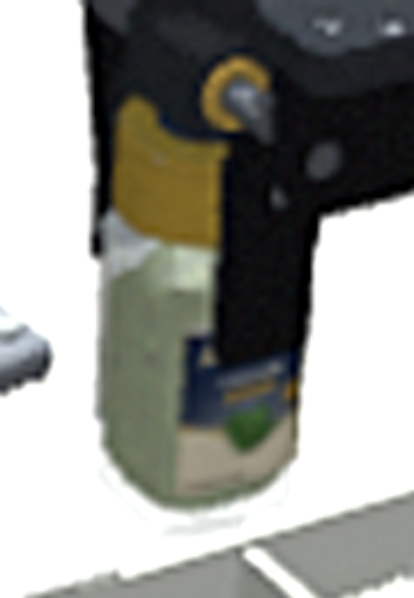

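The jar's foot is about 3 mm toward caddy +x, a lean of about 3°, which is harmless. The path is clear, with the salt upright at (297,230). I'll lower it.

```bash
python3 -m handwheel '[[[0,0,0],[2,-1,10],0.2],[[0,0,0],[1,0,15],0.2],[[0,0,0],[0,0,15],0.2],[[0,0,0],[0,0,12],0.2],[[0,0,0],[0,0,10],0.2],[[0,0,0],[0,0,6],0.2],[[0,0,0],[0,0,4],0.2],[[0,0,0],[0,0,0],0.2]]'
python3 -m handwheel '[[[0,0,0],[0,0,1],0.2],[[0,0,0],[0,0,1],0.2],[[0,0,0],[0,0,0],0.2]]'
```

```text
clock: 22.45
position: [0.4569, -0.1273, 0.0614]
ee_rot: [180.0, -0.0, 165.8]
ft_force: [0.2, -0.3, -1.1]
finger_gap: 0.0407
clock: 22.82
position: [0.457, -0.1273, 0.0596]
ee_rot: [180.0, 0.0, 165.8]
ft_force: [0.1, -0.4, -1.4]
finger_gap: 0.0409
```

```bash
python3 -m handwheel '[[[0,0,0],[0,0,1],0.2],[[0,0,0],[0,0,1],0.2],[[0,0,0],[0,0,0],0.2]]'
python3 -m handwheel '[[[0,0,0],[0,0,1],0.2],[[0,0,0],[0,0,0],0.2]]'
python3 -m handwheel '[[[0,0,0],[0,0,1],0.2],[[0,0,0],[0,0,0],0.2]]'
python3 - <<'E'
from h import *
im=capture("scene")[200:390,300:460,::-1];cv2.imwrite(f"pics/p2.png",cv2.resize(im,None,fx=3,fy=3,interpolation=cv2.INTER_CUBIC))
E
```

```text
clock: 23.2
position: [0.4569, -0.1273, 0.0574]
ee_rot: [180.0, -0.0, 165.8]
ft_force: [-0.1, -0.5, -1.0]
finger_gap: 0.0413
clock: 23.45
position: [0.4569, -0.1273, 0.0565]
ee_rot: [180.0, -0.0, 165.8]
ft_force: [-0.0, 0.7, -1.7]
finger_gap: 0.0411
clock: 23.7
position: [0.4569, -0.1273, 0.0554]
ee_rot: [180.0, -0.0, 165.8]
ft_force: [-0.9, 0.3, -1.8]
finger_gap: 0.0411
```

View pics/p2.png

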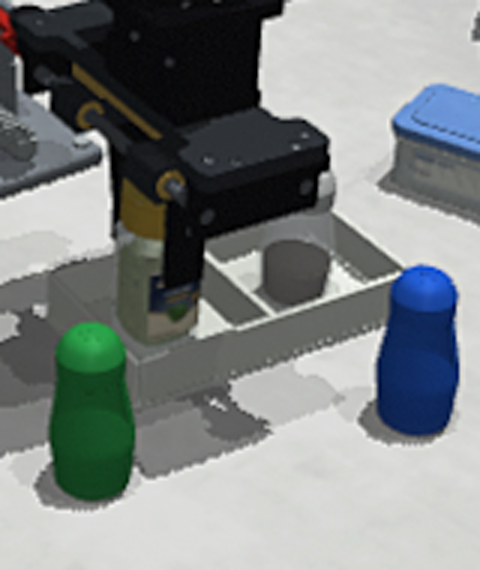

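The jar is inside the bay, foot at about (160,325), and the salt still stands. I'll keep lowering until I feel the floor.

```bash
python3 -m handwheel '[[[0,0,0],[0,0,1],0.2],[[0,0,0],[0,0,0],0.2]]'
python3 -m handwheel '[[[0,0,0],[0,0,1],0.2],[[0,0,0],[0,0,0],0.2]]'
python3 -m handwheel '[[[0,0,0],[0,0,0.5],0.2],[[0,0,0],[0,0,0],0.2]]'
```

```text
clock: 24.0
position: [0.4569, -0.1273, 0.0545]
ee_rot: [180.0, -0.0, 165.8]
ft_force: [0.4, 0.1, -1.3]
finger_gap: 0.0407
clock: 24.25
position: [0.457, -0.1274, 0.0544]
ee_rot: [180.0, -0.0, 165.8]
ft_force: [-2.3, 0.1, 9.7]
finger_gap: 0.0413
clock: 24.5
position: [0.457, -0.1274, 0.0544]
ee_rot: [180.0, -0.0, 165.8]
ft_force: [-3.6, 0.5, 14.1]
finger_gap: 0.0409
```

Floor contact came at TCP z 0.0544, as predicted. I'll ease off a little, then open.

```bash
python3 -m handwheel '[[[0,0,0],[0,0,-1.2],0.2],[[0,0,0],[0,0,0],0.46],[[0,0,0],[0,0,0],0.5],[[0,0,0],[0,0,0],0.6],[[0,0,0],[0,0,0],0.8],[[0,0,0],[0,0,0],0.9],[[0,0,0],[0,0,0],0.9],[[0,0,0],[0,0,0],0.9]]'
python3 - <<'E'
from h import *
im=capture("scene")[200:390,300:460,::-1];cv2.imwrite(f"pics/p3.png",cv2.resize(im,None,fx=3,fy=3,interpolation=cv2.INTER_CUBIC))
E
```

```text
clock: 25.5
position: [0.4569, -0.1273, 0.0542]
ee_rot: [180.0, -0.0, 165.8]
ft_force: [-0.8, 0.7, -0.8]
finger_gap: 0.077
```

View pics/p3.png

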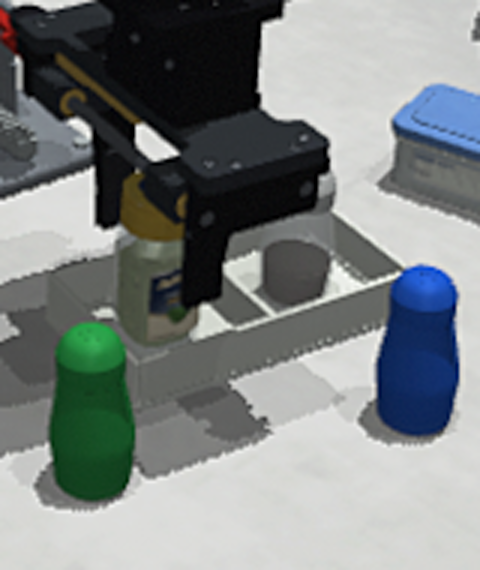

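The jar stands free between the open fingers. I'll retreat straight up, then away to the side so both cameras can see it.

```bash
python3 -m handwheel '[[[0,0,0],[0,0,-5],0.9],[[0,0,0],[0,0,-12],0.9],[[0,0,0],[0,0,-20],0.9],[[0,0,0],[0,0,-25],0.9],[[0,0,0],[0,0,-30],0.9],[[0,0,0],[0,0,-30],0.9],[[0,0,0],[0,0,-30],0.9],[[0,0,0],[0,0,-20],0.9],[[0,0,0],[0,30,0],0.9],[[0,0,0],[0,40,0],0.9],[[0,0,0],[0,40,0],0.9],[[0,0,0],[0,40,0],0.9],[[0,0,0],[0,40,0],0.9],[[0,0,0],[0,40,0],0.9],[[0,0,0],[0,20,0],0.9],[[0,0,0],[0,0,0],0.9],[[0,0,0],[0,0,0],0.9]]'
python3 - <<'E'
from h import *
im=capture("scene")[155:365,205:465,::-1];cv2.imwrite(f"pics/f1.png",cv2.resize(im,None,fx=3,fy=2.85,interpolation=cv2.INTER_CUBIC))
im=capture("top")[150:310,290:490,::-1];cv2.imwrite(f"pics/f1t.png",cv2.resize(np.clip(im*1.6,0,255).astype(np.uint8),None,fx=3.5,fy=3.5,interpolation=cv2.INTER_CUBIC))
E
```

```text
clock: 27.68
position: [0.518, 0.1129, 0.2263]
ee_rot: [-179.9, -0.0, 165.7]
ft_force: [-0.4, -1.1, 0.3]
finger_gap: 0.0786
```

View pics/f1.png

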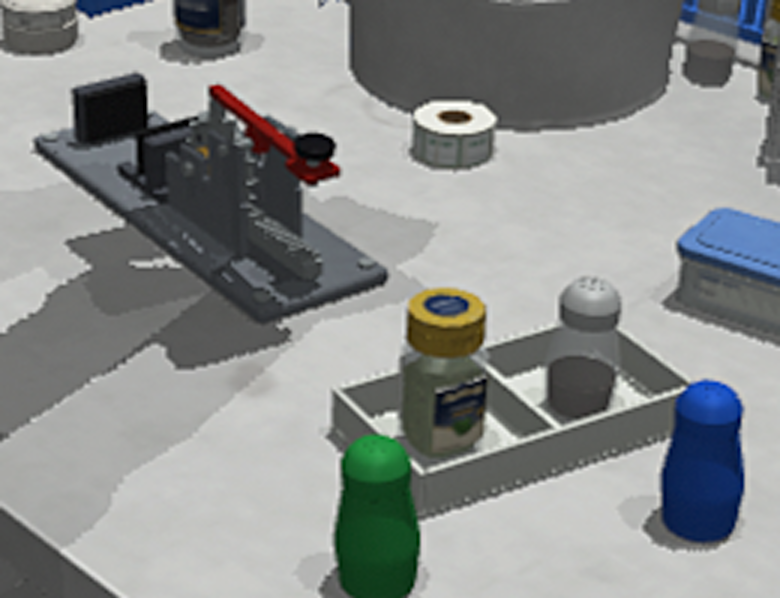

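View pics/f1t.png

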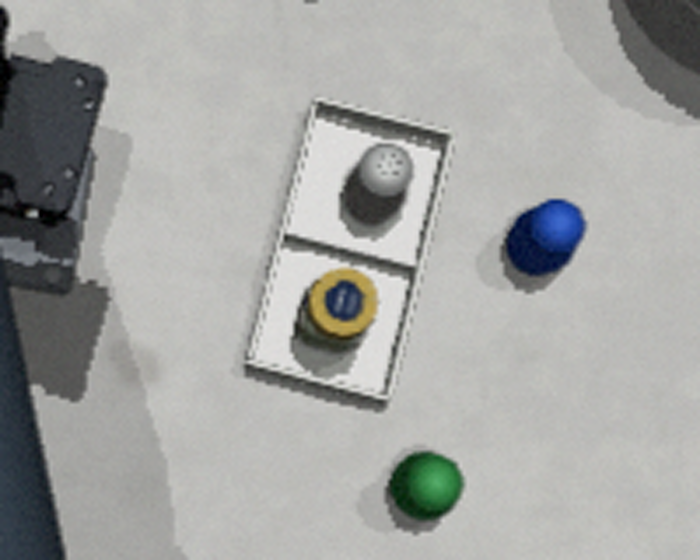

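Both views show the jar upright in the empty bay (scene crop ≈(445,380), top crop cap ≈(344,302)). The shaker is standing and the jaw is still back. I'll check the position in numbers before handing in.

```bash
python3 - <<'E'
from h import *
a=((344.5)/3.5-.5+290,(302.5)/3.5-.5+150);b=(447.5/3-.5+205,306/2.85-.5+155)
c,e=tri(a,b);print("cap",c,e,plane("top",*a,.1))
P=np.array([0.4589,-0.128]);t=np.radians(-14.16)
M=np.array([[np.cos(t),np.sin(t)],[-np.sin(t),np.cos(t)]])
for q in(c,plane("top",*a,.1),plane("scene",*b,.1)):print(M@(q[:2]-P)*1000)
s=state();print(s['ft_force'],s['clock'])
E
```

```text
cap [ 0.45750452 -0.12703021  0.10022672] 0.002386606318372168 [ 0.45661847 -0.12626373  0.1       ]
[-1.59031825  0.59894293]
[-2.63695292  1.12538036]
[-0.12972936  0.69743364]
[-0.25400575  0.37521894  0.16273842] 27.775
```

```bash
python3 -c "
from bench import *
print(hand_in())"
```

```text
the job is handed in; nothing more can be done
None
```

The job is handed in: the jar stands in the caddy's empty bay, and the run took about 28 s of the 67 s allowed. `hand_in()` gave no verdict.

- **Clamp:** I pressed the knob down about 7 mm with the closed fingers. The highest force I read was about 12 N, sampled at the end of each move, and it dropped to about 5 N when the pawl left the tooth. I held it for about 4 s until the picture stopped changing. The jaw's shift in the picture came to about 29 mm, give or take 2 mm, and it stayed back after release.
- **Jar:** I gripped it across its flats near the cap, lifted it clear, turned it and set it on the bay floor. Contact came at the expected height, with about 14 N read at the wrist. I eased off about 1 mm and then let go.
- **Last checks:**
    - **Position:** the cap measured about 2 mm from the bay's centre along the caddy's x and 1 mm along its y. Its top was at 0.100 m, as expected for an upright jar on the floor.
    - **Surroundings:** the shaker was upright in its own bay, and the robot was clear with no force on the tool.
- **Disagreements:**
    - **Lean in the fingers:** the jar hung about 3° off vertical during the transfer, and looked straight again in the last pictures.
    - **Camera mismatch:** the two views disagreed by about 2 mm, within the stated calibration error.

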